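# Chock the barrel and tighten its lock ring

## Robot

A 6-joint arm with a two-finger parallel gripper is mounted at the origin on the work surface. World frame = base frame: x ahead of the robot, y to its left, z up, the work surface at z = 0. Lengths are in m, angles in rad, forces in N, time in s.
With the tool pointing down it reaches from about 0.35 to 0.975 m from the base axis. Payload 4.9 kg.
Tool frame: the origin (TCP) lies on the front face of the gripper's body, between the roots of the fingers; the fingertips stand ctrl.finger_overhang ahead of it and the grasp point (between the pads) lies 54 mm ahead of it (ctrl.finger_overhang is the distance from the TCP to the fingertips, in m); z points along the fingers, y is the line along which they close (so a half turn about z gives the same grasp; the last joint's range is limited). The gripper opens to 85 mm and grips with 20 to 120 N. Pads are 22 mm wide; open, the fingers measure 114 mm over their backs; the gripper's body (76 mm by 85 mm) begins 54 mm behind the grasp point. The pads swing forward as they close: fully open they stand 13 mm farther back than shut.
Start: joints at [-1.233, 0.053, 1.613, -0, 1.476, -0.119], TCP at [0.276, -0.561, 0.304] pointing down, gripper open.
Joint ranges: [-3.01, 3.01], [-1.01, 2.22], [0.06, 2.58], [-1.02, 4.17], [0.09, 2.62], [-3.14, 3.14]. Speed limits (rad/s): [2.57, 2.57, 3.14, 3.14, 3.14, 3.14].

## Interface

Orientations are given as a rotation vector (axis times angle).
In Python, from station import ctrl, vision gives the robot as it stands. The module is installed in compiled form; this text tells all that it offers.
- The arm moves only by the tool drive_tool, never from a script. Its argument "rows" is a list of rows, each a list of 2 entries, a list of its own where there are three numbers: the shift along the tool's x, y, z in m, then the turn about the tool's z in rad. A call has 1 to 10 rows; each row shifts and turns the commanded pose from where the row before left it, along the tool's axes as they then stand; what a row does not reach is not made up. A row lasts 1/10 s, in which the tool goes at most 50 mm and 8.59 degrees, less where a joint would pass 70% of its speed; a pose out of reach is approached as far as the arm can. A call with a gripper value outside its range is refused whole. "jaw" is the closure, from 0 (fully open) to 1 (shut), set as the call begins (left out, the last holds). The fingers move at their own pace and stop on an object; "grip_force" is the grip in N (left out, the last holds). Time passes only in rows, so rows that do not move let the fingers close. It gives the time, the measured TCP pose, the force, the opening and the grip force at its end, in the units of the state.
- ctrl.get_obs(): the state, without advancing time (a new reading comes with each control period).
- vision.get_image(name): name is "scene" or "side" or "wrist"; returns a dict with "image" (384x512x3 uint8, blue, green, red), "vertical_fov" (degrees; the focal length in pixels is half the picture's height over the tangent of half this angle, whatever the lens; pixels are square), "cx", "cy" (the principal point, pixels), "R" (3x3) and "t" (3): a world point X has camera coordinates R X + t. Camera axes: x right, y down, z forward; pixel columns grow to the right and rows downward; lengths in m; the calibration is good to about 2 mm. A picture is of the moment at which its call begins. There is no depth.
- ctrl.finish_job(): hands the job in; it is judged then, once.
The state is a dict: "t": time; "q": joint angles; "dq": joint speeds; "effort": joint torques, N m; "tool_pos": TCP position; "tool_rot": TCP orientation; "contact_force": force on the tool from outside, world axes, zero at the start; "wrist_torque": the same for the moment, N m; "opening": finger opening in m; "grip_force": force on a finger pad.
Only numpy, scipy, OpenCV 4.12 (cv2) and the standard library are available. Lean on these libraries where they do the work, as an engineer would, in place of code of your own. Each camera call takes 0.05 s, during which the arm holds its last target. There are 200 camera calls.

## Task

Lock the tilted adjuster on the blue housing. Slide the loose cover aside along its wooden holder, fetch the yellow bar from whichever pocket it lies in and lay it flat on the blue base between the barrel's red tail and the upright blue stop, so that the barrel cannot turn; then turn the knurled brass ring clockwise (seen from its top) until it stops. Never let the barrel turn more than about ten degrees, keep the cover down on the holder, leave the bar in place and leave everything else where it is.

Things in the scene. Friction and masses are not known exactly. Their poses are not given: they have to be found in the camera images.
- housing: Blue housing, fixed, left or right of the holder; origin on the table under the ring, front = -x (roughly to the robot). Base plate 10 mm thick: 120 mm wide from x=-30 to +120 mm, and a front foot from x=-220 to -20, y=-25 to +65. The barrel axis leans 30 degrees towards -x and passes through (0,0,155 mm); up along it points to (-0.5, 0, 0.866). Upright blue stop on the foot: x=-90 to -40, y=+41 to +57, up to z=56 mm.
- seat (a point): Middle of the place for the yellow bar, on the top face of the housing's front foot (10 mm over the table): housing x=-125, y=+23 mm, axes as the housing's. The bar lies along x here, so that its far 40 mm stands between the red tail (y up to +5 in the housing) and the stop (from y=+41), about 6 mm of play each side.
- ring_center (a point): Knurled brass lock ring: 58 mm diameter (60 over the knurls), 26 mm long along its axis; the point is its centre. Its z axis is the barrel axis pointing up and out of the ring; x and y turn with the ring. The 38 mm barrel stands 13 mm out above the ring. Under it is a boss 46 mm wide; fingers can pass beside it to 20 mm below the ring's centre.
- ring (a joint): Angle of the ring on the barrel, rad: grows clockwise seen from the top; starts 0 to 0.4; solid stop (tight) at 1.2. The thread drags at about 0.25 N m and takes the barrel along unless the barrel is held.
- barrel (a joint): Turn of the barrel in the housing, rad: 0 at the start, grows clockwise seen from the top; turns almost freely (0.03 N m). Clockwise swings the tail to the housing's +y, towards the stop.
- tail_mid (a point): Middle of the upright end of the barrel's red tail, 30 (housing x) x 10 (y) x 53 mm high, at housing (-65, 0, 42 mm), its lower end 16 mm over the table, about 120 mm from the barrel axis.
- holder: Wooden bar holder, fixed, origin on the table midway between its two pockets: 160 mm in x, y from -172 to +72 mm, 44 mm high. Two pockets along x at y=+32 and y=-32 (floor at z=8 mm), formed by slots 30 mm wide in rails at each end (|x| from 50 to 80 mm); between the rails the middle is open down to the floor (z=8 mm). The rails run on bare to y=-172: that is where the cover slides.
- cover_knob (a point): Centre of the black knob in the middle of the loose aluminium cover: knob 50 (x) x 22 (y) x 38 mm high, this point 25 mm above the cover's underside. Cover 154 (x) x 140 (y) x 6 mm, 0.25 kg, at the start on the rails over both pockets; its axes are the holder's.
- bar_center (a point): Centre of the yellow bar, 140 (its x) x 24 x 30 mm high, about 0.25 kg; at the start flat in one of the two pockets (either), under the cover, along the holder's x.
- stick_center (a point): Centre of the dark wooden stick with a red band, 130 x 20 x 18 mm, in the other pocket; leave it there.
- bottle: Amber bottle, 56 mm diameter, 170 mm high, standing close on the housing's -y side; origin under its centre.
- can: Green can, 66 mm diameter, 90 mm high, standing on the housing's +y side; origin under its centre.
- tape: Black and yellow tape measure, 70 x 60 x 37 mm, behind the holder; origin under its centre.
- hammer: Hammer with red handle, 280 mm long, lying at the left of the table; origin under its middle.
- driver: Orange screwdriver, 180 mm long, lying in front of the robot; origin under its middle.
- jar: Open green glass jar, 80 mm diameter, 75 mm high, in front of the holder; origin under its centre.
- offcut: Pale wood offcut, 150 x 60 x 35 mm, at the right of the table; origin under its centre.
Not all that is in view belongs to the job. Of the things like the part that bears cover_knob, leave any that is green or purple; of the rest the larger one is meant.

How it is judged:
On the way, in this order (a step that is already met when the one before it is completed fails the run):
1. the cover has been slid aside until the yellow bar lies clear of it (y of bar_center in the frame of cover_knob above 0.08 m), for 0.2 s.
2. the yellow bar lies flat on the base between the red tail and the stop (x of bar_center in the frame of seat between -0.02 and 0.03 m and y of bar_center in the frame of seat between -0.02 and 0.02 m and z of bar_center in the frame of seat below 0.022 m and angle between the x axis of bar_center and the x axis of seat, either way round below 0.2 rad), for 0.2 s.
3. the ring is tight (value of joint ring above 1.1 rad), for 0.1 s.
At the end, for the whole second after the job is handed in: Ring within 0.1 rad of its stop (joint above 1.1) and at rest; barrel within 0.22 rad of its start; yellow bar flat at its seat (20 mm back to 30 mm ahead, 20 mm across, 0.2 rad) between tail and stop; cover level on the holder's rails, at least 40 mm aside (all of step 2 and value of joint barrel between -0.22 and 0.22 rad and value of joint ring above 1.1 rad and velocity of joint ring below 0.05 rad/s and angle between cover_knob's own z axis and vertical below 0.1 rad and y of cover_knob in the frame of holder below -0.04 m and z of cover_knob in the frame of holder above 0.06 m); the robot touches nothing.
It fails at once if the barrel turns more than 0.22 rad (12 degrees) from its start (not (value of joint barrel between -0.22 and 0.22 rad)).
It fails at once if the cover is lifted more than 35 mm or tipped off the holder (z of cover_knob in the frame of holder above 0.104 m or z of cover_knob in the frame of holder below 0.05 m or angle between cover_knob's own z axis and vertical above 0.3 rad).
It fails at once if a bystander or the wooden stick is moved more than 30 mm from its place (distance of any of stick_center, bottle, can, tape, hammer, driver, jar, offcut from where it was at the start of the episode above 0.03 m).
It also fails if it takes over 61 s, if anything falls off the work surface, if the arm or the gripper's body presses on something with over 40 N, if the wrist force passes 120 N, or if a joint passes its speed limit or range.

## Working session

There is one attempt and no reset: what is moved stays moved. The work goes in short steps, Python scripts to look and compute and a tool call to move; the robot and the scene stay as the last step left them, time stands still between calls to the robot, and variables do not carry over. Pictures are saved under pics/ and viewed, at most 10 in all, crops included, and the job is handed in when it is done.

Besides the shell and the picture viewer there is one more tool, called after ">>>" as name(argument=value, ...) on one line, values as JSON. drive_tool: Moves the arm, as the interface text tells. Its arguments: {"type":"object","properties":{"rows":{"type":"array","items":{"type":"array"}},"jaw":{"type":"number"},"grip_force":{"type":"number"}},"required":["rows"]}

```bash
mkdir -p pics
python3 - <<'E'
from station import ctrl, vision
import cv2,pickle
d={}
for n in("scene","side","wrist"):
    d[n]=vision.get_image(n); cv2.imwrite(f"pics/{n}0.png",d[n]["image"]) 
    print(n,d[n]["vertical_fov"],d[n]["cx"],d[n]["cy"],d[n]["R"].tolist(),d[n]["t"])
pickle.dump(d,open("d0.pkl","wb"))
for n in("scene","side"):
    cv2.imwrite(f"pics/{n}0b.png",cv2.resize(d[n]["image"],(800,600),interpolation=cv2.INTER_CUBIC))
print(ctrl.get_obs(),ctrl.finger_overhang)
E
```

```text
scene 51.31212942461119 254.37491212005182 185.30224875861984 [[-0.8531090185128363, 0.521477327550696, -0.016321745698574777], [0.29330238284741117, 0.45348509028776557, -0.8416204519275466], [-0.43148431576141383, -0.7227812046098606, -0.5398227630571197]] [ 0.4636522  -0.03020381  1.4682542 ]
side 44.360168342742035 245.00801521862286 192.30758567772708 [[-0.9276206061285214, -0.37348758412054006, 0.005199576286316469], [-0.2930193996333579, 0.7189901441865069, -0.6302323412846822], [0.2316455104772403, -0.5861400831460584, -0.7763891810202347]] [0.47847507 0.21493928 1.75537612]
wrist 61.51407954914912 258.93335352209283 185.13200061767054 [[0.44077003767585377, -0.8976189202957007, -0.0014310186610226319], [-0.8640865783164986, -0.4247348012804478, 0.27010133978665385], [-0.24305587641633639, -0.11781605369575184, -0.9628308358330905]] [-0.62384136 -0.03457637  0.38025832]
{'t': 0.15, 'q': array([-1.23298666e+00,  5.32314927e-02,  1.61399281e+00, -6.24603682e-07,
        1.47599914e+00, -1.18985722e-01]), 'dq': array([ 0.00019985, -0.00207553, -0.00330578, -0.0013532 , -0.00047008,
        0.00331977]), 'effort': array([ 7.17727307e-04, -3.94241774e+01, -3.70721269e+01, -1.09210550e-04,
        4.65412420e-03, -1.31753509e-05]), 'tool_pos': array([ 0.27555468, -0.56055908,  0.30292056]), 'tool_rot': array([-3.05842796e+00, -7.10943431e-01,  2.80539597e-04]), 'contact_force': array([-0.85829303,  0.29487746, -0.40103537]), 'wrist_torque': array([-0.03696882,  0.01278377, -0.01660684]), 'grip_force': 0.0, 'opening': 0.08495691596138312} 0.0726
```

View pics/scene0b.png

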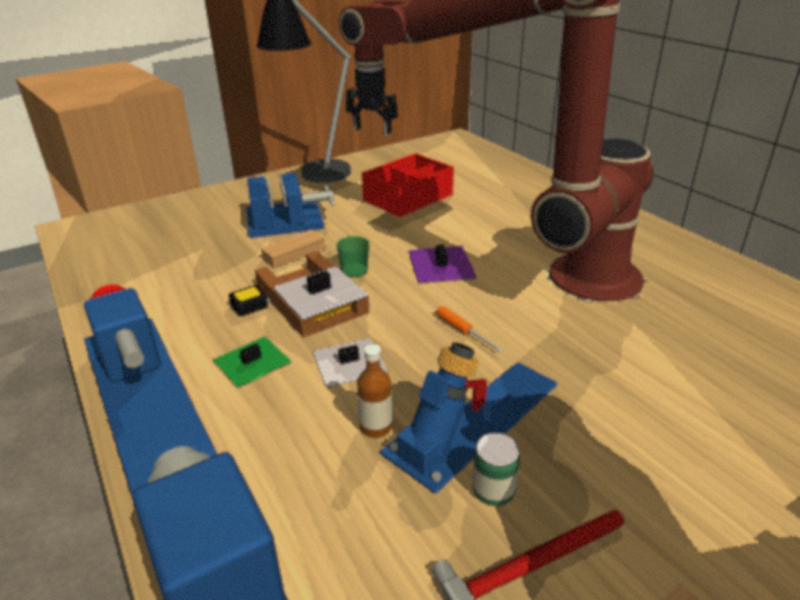

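View pics/side0b.png

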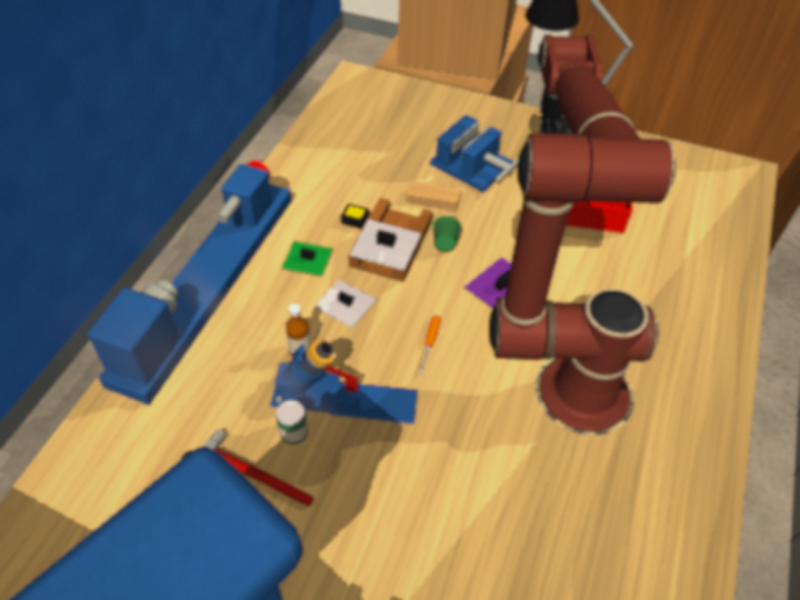

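Scene: cover on the holder with its knob at (319,281), the yellow bar showing under its near edge at (333,313), bare rails at the upper left, ring at (458,360), bottle at (375,395). Side: knob at (386,238), ring at (322,352). I'll triangulate roughly, then hover for wrist views.

```bash
cat > h.py <<'E'
import numpy as np, cv2, pickle
def K(d):
    f=192/np.tan(np.radians(d["vertical_fov"])/2)
    return np.array([[f,0,d["cx"]],[0,f,d["cy"]],[0,0,1.]])
def P(d): return K(d)@np.c_[d["R"],d["t"]]
def tri(a,pa,b,pb):
    X=cv2.triangulatePoints(P(a),P(b),np.array(pa,float).reshape(2,1),np.array(pb,float).reshape(2,1))[:,0]; return X[:3]/X[3]
def plane(d,p,z):
    r=d["R"].T@np.linalg.inv(K(d))@np.array([p[0],p[1],1.]); c=-d["R"].T@d["t"]
    return c+r*(z-c[2])/r[2]
def proj(d,X):
    x=P(d)@np.r_[X,1]; return x[:2]/x[2]
E
python3 - <<'E'
from h import *
d=pickle.load(open("d0.pkl","rb")); s=800/512
for n,a,b in [("knob",(319,281),(386,238)),("ring",(458,360),(322,352)),("bottlecap",(373,352),(295,310)),("foot_c",(555,383),(416,392)),("can top",(497,447),(291,408)),("decoy",(348,353),(345,298))]:
    print(n,tri(d["scene"],np.array(a)/s,d["side"],np.array(b)/s).round(3))
c=d["wrist"]; C=-c["R"].T@c["t"]; print("wristcam",C, c["R"][2])
for p in [(372,238),(428,212),(405,277),(350,268)]: print(plane(d["side"],np.array(p)/s,.05).round(3))
for p in [(417,390),(413,422),(362,387)]: print(plane(d["side"],np.array(p)/s,.01).round(3))
E
```

```text
knob [ 0.599 -0.227  0.071]
ring [0.57  0.229 0.156]
bottlecap [0.676 0.148 0.162]
foot_c [0.357 0.207 0.034]
can top [0.591 0.354 0.092]
decoy [ 0.634 -0.032  0.021]
wristcam [ 0.33751762 -0.52985707  0.37457083] [-0.24305588 -0.11781605 -0.96283084]
[ 0.641 -0.23   0.05 ]
[ 0.534 -0.383  0.05 ]
[ 0.508 -0.133  0.05 ]
[ 0.652 -0.108  0.05 ]
[0.367 0.154 0.01 ]
[0.345 0.238 0.01 ]
[0.49  0.195 0.01 ]
```

>>> drive_tool(rows=[[[0,0,-0.04],0.14],[[0,0,-0.04],0.14]])

```text
t: 0.35
tool_pos: [0.2754, -0.5601, 0.3821]
tool_rot: [-3.125, -0.268, 0.002]
contact_force: [-0.4, -0.5, 1.1]
opening: 0.0854
grip_force: 0.0
```

>>> drive_tool(rows=[[[0.039,-0.0235,0],0],[[0.039,-0.0235,0],0],[[0.039,-0.0235,0],0],[[0.039,-0.0235,0],0],[[0.039,-0.0235,0],0],[[0.039,-0.0235,0],0],[[0.039,-0.0235,0],0],[[0.039,-0.0235,0],0],[[0.039,-0.0235,0],0],[[0.039,-0.0235,0],0]])

```text
t: 1.35
tool_pos: [0.6194, -0.2594, 0.3835]
tool_rot: [-3.129, -0.277, 0.001]
contact_force: [-0.2, -0.7, 0.3]
opening: 0.0853
grip_force: 0.0
```

>>> drive_tool(rows=[[[0,0,0],0],[[0,0,0],0]])

```text
t: 1.55
tool_pos: [0.6187, -0.26, 0.3831]
tool_rot: [-3.129, -0.28, 0.002]
contact_force: [-0.5, -0.7, -0.4]
opening: 0.0855
grip_force: 0.0
```

```bash
cat >> h.py <<'E'
def snap(name,view=True):
    from station import vision
    d=vision.get_image("wrist"); pickle.dump(d,open(name+".pkl","wb"))
    cv2.imwrite(f"pics/{name}.png",cv2.resize(d["image"],(800,600),interpolation=cv2.INTER_CUBIC)); return d
def state():
    from station import ctrl
    from scipy.spatial.transform import Rotation as Ro
    o=ctrl.get_obs(); M=Ro.from_rotvec(o["tool_rot"]).as_matrix()
    yaw=np.arctan2(M[1,0],M[0,0])
    print("t",round(o["t"],2),"pos",o["tool_pos"].round(4),"yaw",yaw.round(4),"F",o["contact_force"].round(1),"open",round(o["opening"],4),"grip",round(o["grip_force"],1),"q6",o["q"][5].round(2)); return o["tool_pos"],yaw,M
def togo(target,yawt):
    p,y,M=state(); turn=-(yawt-y); c,s=np.cos(yawt),np.sin(yawt)
    D=np.array(target)-p; print("after turn",turn.round(4),"shift tool",np.round([D[0]*c+D[1]*s,D[0]*s-D[1]*c,-D[2]],4), "before-turn shift",(M.T@D).round(4))
E
python3 -c "
from h import *
d=snap('w1');state()"
```

```text
t 1.6 pos [ 0.6181 -0.261   0.3833] yaw 0.1771 F [ 0.3  0.  -0.6] open 0.0851 grip 0.0 q6 0.88
```

View pics/w1.png

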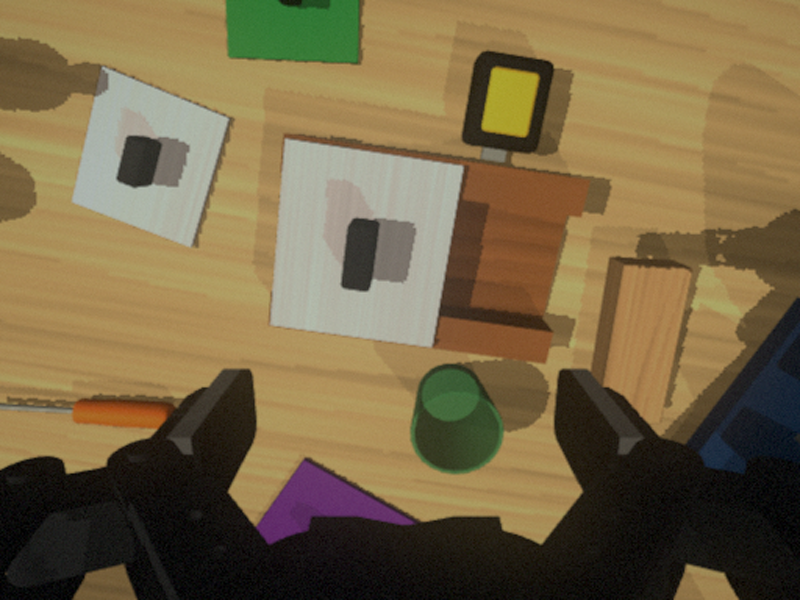

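The cover fills corners (285,137), (466,165), (436,347), (270,325) with the knob top near (366,222)-(350,290). The bare rails run right to (588,180) and (548,361); jar below, tape above.

Run:
```python
from h import *
from scipy.optimize import least_squares
d=pickle.load(open("w1.pkl","rb")); s=800/512
img=np.array([(285,137),(466,165),(436,347),(270,325),(589,181),(547,361)])/s
# holder-frame points: +x is up in image, +y is left
pts=np.array([(77,70,50),(77,-70,50),(-77,-70,50),(-77,70,50),(80,-172,44),(-80,-172,44)])/1000
def W(v,p): c,sn=np.cos(v[2]),np.sin(v[2]); return np.c_[v[0]+c*p[:,0]-sn*p[:,1],v[1]+sn*p[:,0]+c*p[:,1],p[:,2]]
def res(v,p,im): return (np.array([proj(d,X) for X in W(v,p)])-im).ravel()
for sel in (slice(0,4),slice(0,6)):
    r=least_squares(res,[.6,-.23,.17],args=(pts[sel],img[sel])); print(r.x.round(4),r.fun.round(1))
v=r.x
print("knob top predicted px",(s*proj(d,W(v,np.array([[0,0,.088]]))[0])).round(0))
for p in [(352,220),(379,222),(370,291),(343,288)]: print(plane(d,np.array(p)/s,.088).round(4))
from h import togo
togo([v[0],v[1],.069+.054],v[2])
```

```text
[ 0.6028 -0.229   0.0352] [ 0.6  0.5 -0.4 -0.3 -1.3 -0.2  1.  -0.2]
[ 0.6026 -0.2287  0.0351] [ 0.4  0.6 -0.7 -0.2 -1.5 -0.2  0.8 -0.1  1.1 -1.  -0.1  1.1]
knob top predicted px [360. 258.]
[ 0.6296 -0.2187  0.088 ]
[ 0.6317 -0.2383  0.088 ]
[ 0.5789 -0.2402  0.088 ]
[ 0.5776 -0.2197  0.088 ]
t 1.6 pos [ 0.6181 -0.261   0.3833] yaw 0.1771 F [ 0.3  0.  -0.6] open 0.0851 grip 0.0 q6 0.88
after turn 0.142 shift tool [-0.0143 -0.0328  0.2603] before-turn shift [-0.0092 -0.0344  0.2603]
```

>>> drive_tool(rows=[[[0,0,0.01],0.142],[[-0.0143,-0.0328,0.03],0],[[0,0,0.048],0],[[0,0,0.048],0],[[0,0,0.048],0],[[0,0,0.044],0],[[0,0,0.024],0],[[0,0,0],0]])

```text
t: 2.4
tool_pos: [0.599, -0.2286, 0.1265]
tool_rot: [-3.137, -0.051, 0.014]
contact_force: [-0.6, 1.1, -0.3]
opening: 0.0852
grip_force: 0.0
```

>>> drive_tool(rows=[[[0,0,0],0],[[0,0,0],0],[[0,0,0],0],[[0,0,0],0],[[0,0,0],0],[[0,0,0],0]], jaw=1, grip_force=30)

```text
t: 3.0
tool_pos: [0.6037, -0.229, 0.1337]
tool_rot: [3.14, 0.055, 0.004]
contact_force: [-0.7, 0.7, 6.5]
opening: 0.0213
grip_force: 31.6
```

```bash
python3 -c "
from h import *
state()"
```

```text
t 3.0 pos [ 0.6037 -0.229   0.1337] yaw 0.0349 F [-0.7  0.7  6.5] open 0.0213 grip 31.6 q6 1.06
```

>>> drive_tool(rows=[[[0,0.008,-0.001],0],[[0,0.013,0],0],[[0,0.015,0],0],[[0,0.015,0],0],[[0,0.015,0],0],[[0,0.015,0],0],[[0,0.013,0],0],[[0,0,0],0],[[0,0,0],0]])

```text
t: 3.9
tool_pos: [0.6063, -0.3245, 0.1338]
tool_rot: [3.138, 0.053, 0.002]
contact_force: [0.4, -4.3, 4.4]
opening: 0.0214
grip_force: 31.4
```

>>> drive_tool(rows=[[[0,0,0],0],[[0,0,0],0],[[0,0,0],0],[[0,0,-0.01],0],[[0,0,-0.04],0],[[0,-0.02,-0.045],0],[[0,-0.02,-0.045],0],[[0,0,-0.04],0],[[0,0,0],0],[[0,0,0],0]], jaw=0)

```text
t: 4.9
tool_pos: [0.6052, -0.2825, 0.3154]
tool_rot: [3.139, 0.056, 0.005]
contact_force: [0.5, 0.1, -0.3]
opening: 0.0856
grip_force: 0.0
```

```bash
python3 -c "
from h import *
d=snap('w2');state()"
```

```text
t 4.95 pos [ 0.6045 -0.2824  0.3129] yaw 0.035 F [-0.3 -0.1 -0.4] open 0.0853 grip 0.0 q6 0.99
```

View pics/w2.png

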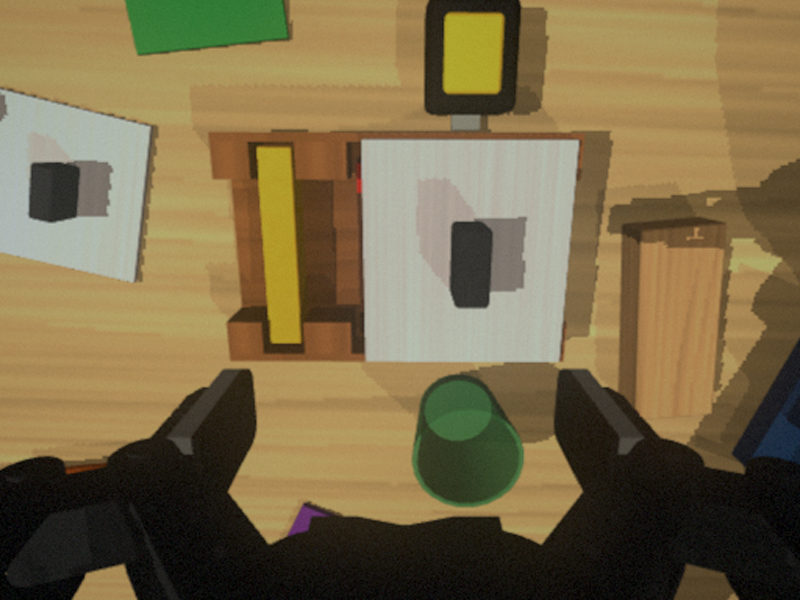

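Cover stands on the rails (knob about (470,265)); the bar is exposed in the +y pocket, its top corners at (258,147), (293,147), (300,344), (270,345).

Run:
```python
from h import *
d=pickle.load(open("w2.pkl","rb")); s=800/512
c=np.array([plane(d,np.array(p)/s,.038) for p in [(258,147),(293,147),(300,344),(270,345)]]); print(c.round(4)); m=c.mean(0)
b=(c[0]+c[1]-c[2]-c[3]); yaw=np.arctan2(b[1],b[0]); print("bar",m.round(4),yaw,np.linalg.norm(b)/2)
R=np.array([.6026,-.2287]); C,S=np.cos(.0351),np.sin(.0351)
print("expected",R+np.array([-S*.032,C*.032]))
y=.035; e=R+np.array([-S*.032,C*.032]); m2=(m[:2]+e)/2
togo([m2[0]-.025*np.cos(y),m2[1]-.025*np.sin(y),.087],y)
```

```text
[[ 0.6721 -0.1826  0.038 ]
 [ 0.6729 -0.2059  0.038 ]
 [ 0.5324 -0.2077  0.038 ]
 [ 0.5308 -0.1855  0.038 ]]
bar [ 0.6021 -0.1954  0.038 ] 0.016558476141376923 0.14092885157558574
expected [ 0.60147703 -0.19671971]
t 4.95 pos [ 0.6045 -0.2824  0.3129] yaw 0.035 F [-0.3 -0.1 -0.4] open 0.0853 grip 0.0 q6 0.99
after turn -0.0 shift tool [-0.0247 -0.0864  0.2259] before-turn shift [-0.0247 -0.0863  0.2259]
```

>>> drive_tool(rows=[[[-0.0125,-0.0432,0],0],[[-0.0122,-0.0432,0.02],0],[[0,0,0.045],0],[[0,0,0.045],0],[[0,0,0],0],[[0,0,0],0]], jaw=0.42)

```text
t: 5.55
tool_pos: [0.5759, -0.1968, 0.2009]
tool_rot: [-3.139, -0.054, 0.007]
contact_force: [-0.0, -0.1, 1.0]
opening: 0.0495
grip_force: 0.0
```

```bash
python3 -c "
from h import *
togo([.6018-.025,-.1961-.0009,.087],.035)"
```

```text
t 5.55 pos [ 0.5759 -0.1968  0.2009] yaw 0.0345 F [-0.  -0.1  1. ] open 0.0495 grip 0.0 q6 1.08
after turn -0.0005 shift tool [0.0008 0.0002 0.1139] before-turn shift [0.0013 0.0005 0.1138]
```

>>> drive_tool(rows=[[[0,0,0.04],0],[[0,0,0.04],0],[[0,0,0.024],0],[[0,0,0.01],0],[[0,0,0],0],[[0,0,0],0]])

```text
t: 6.15
tool_pos: [0.5787, -0.1982, 0.0917]
tool_rot: [3.139, 0.054, 0.006]
contact_force: [-0.2, 0.3, 0.2]
opening: 0.0491
grip_force: 0.0
```

>>> drive_tool(rows=[[[0,0,0],0],[[0,0,0],0],[[0,0,0],0],[[0,0,0],0],[[0,0,0],0]], jaw=1, grip_force=60)

```text
t: 6.65
tool_pos: [0.5784, -0.1978, 0.0914]
tool_rot: [3.139, 0.055, 0.006]
contact_force: [-0.6, -0.2, 6.8]
opening: 0.0228
grip_force: 62.3
```

```bash
python3 -c "
from h import *
state()"
```

```text
t 6.65 pos [ 0.5784 -0.1978  0.0914] yaw 0.0349 F [-0.6 -0.2  6.8] open 0.0228 grip 62.3 q6 1.08
```

>>> drive_tool(rows=[[[0,0,-0.01],0],[[0,0,-0.03],0],[[0,0,-0.05],0],[[0,0,-0.05],0],[[0,0,-0.05],0],[[0,0,-0.05],0],[[0,0,-0.05],0],[[0,0,-0.03],-0.1],[[0,0,-0.03],-0.1]])

```text
t: 7.55
tool_pos: [0.5765, -0.1969, 0.4412]
tool_rot: [3.119, 0.374, 0.001]
contact_force: [1.1, 0.1, -3.3]
opening: 0.0226
grip_force: 61.1
```

```bash
python3 -c "
from h import *
togo([.40,.19,.43],.235)"
```

```text
t 7.55 pos [ 0.5765 -0.1969  0.4412] yaw 0.2389 F [ 1.1  0.1 -3.3] open 0.0226 grip 61.1 q6 0.88
after turn 0.0039 shift tool [-0.0815 -0.4173  0.0112] before-turn shift [-0.0799 -0.4177  0.0109]
```

>>> drive_tool(rows=[[[-0.008,-0.042,0],0],[[-0.008,-0.042,0],0],[[-0.008,-0.042,0],0],[[-0.008,-0.042,0],0],[[-0.008,-0.042,0],0],[[-0.008,-0.042,0],0],[[-0.008,-0.042,0],0],[[-0.008,-0.042,0],0],[[-0.008,-0.042,0],0],[[-0.008,-0.042,0],0]])

```text
t: 8.55
tool_pos: [0.3999, 0.1939, 0.4386]
tool_rot: [3.12, 0.368, -0.001]
contact_force: [1.2, 0.7, -1.3]
opening: 0.0229
grip_force: 61.2
```

>>> drive_tool(rows=[[[0,0,0],0],[[0,0,0],0],[[0,0,0],0]])

```text
t: 8.85
tool_pos: [0.4015, 0.192, 0.4386]
tool_rot: [3.12, 0.367, -0.001]
contact_force: [-0.4, 0.1, -3.2]
opening: 0.0224
grip_force: 61.3
```

```bash
python3 -c "
from h import *
d=snap('w3');state()"
```

```text
t 8.9 pos [0.4018 0.1918 0.4386] yaw 0.2331 F [ 0.2 -0.1 -2.7] open 0.0224 grip 61.3 q6 1.62
```

View pics/w3.png

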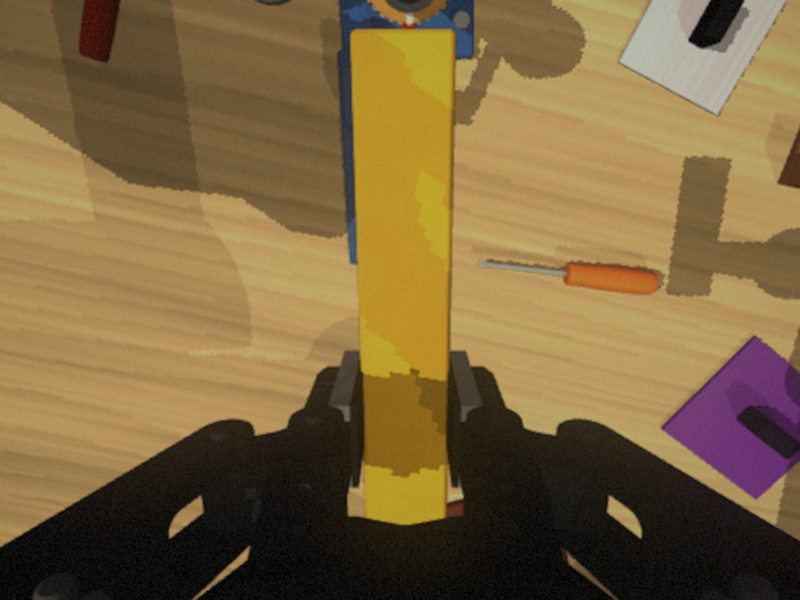

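The held bar (352-455, 30-520) hides most of the foot; only its left edge at (352,262) shows. I'll step aside.

>>> drive_tool(rows=[[[0.03,0.033,0],0],[[0.03,0.033,0],0],[[0.03,0.033,0],0],[[0.03,0.033,0],0],[[0,0,0],0],[[0,0,0],0],[[0,0,0],0]])

```text
t: 9.6
tool_pos: [0.5487, 0.0917, 0.4389]
tool_rot: [-3.12, -0.366, 0.001]
contact_force: [0.4, -1.1, -1.8]
opening: 0.0226
grip_force: 61.1
```

```bash
python3 -c "
from h import *
d=snap('w4');state()"
```

```text
t 9.65 pos [0.5484 0.0922 0.4392] yaw 0.2346 F [ 0.   1.  -2.8] open 0.0228 grip 61.1 q6 1.37
```

View pics/w4.png

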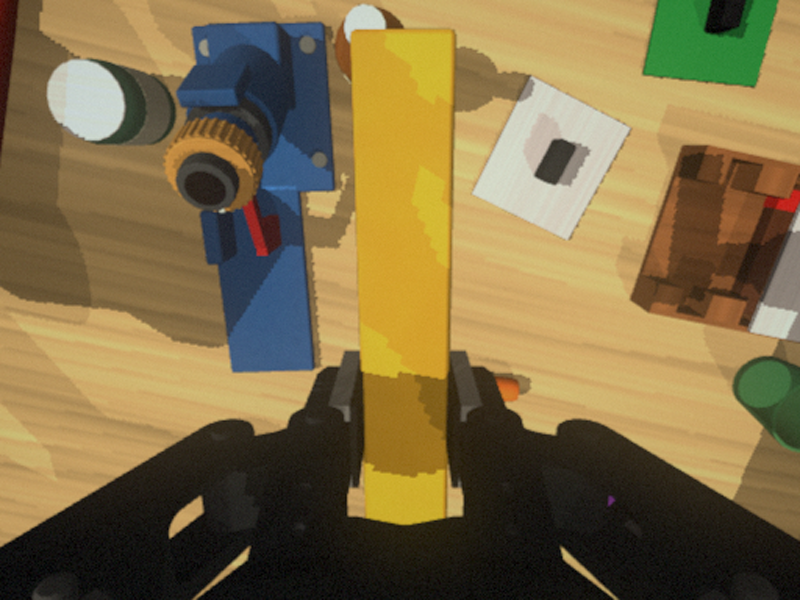

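The housing shows clearly: foot front corners (233,372) and (314,369), base corners (324,23), (333,190), (193,27), inner corner (299,190); ring centre around (213,167), barrel top about (207,182), red tail at (262,230), stop at (218,238), bottle cap (365,20).

Run:
```python
from h import *
from scipy.optimize import least_squares
d=pickle.load(open("w4.pkl","rb")); s=800/512
img=np.array([(233,372),(314,369),(324,23),(333,190),(193,27),(299,190)])/s
pts=np.array([(-220,65,10),(-220,-25,10),(120,-60,10),(-30,-60,10),(120,60,10),(-30,-25,10)])/1000
def W(v,p): c,sn=np.cos(v[2]),np.sin(v[2]); p=np.atleast_2d(p); return np.c_[v[0]+c*p[:,0]-sn*p[:,1],v[1]+sn*p[:,0]+c*p[:,1],p[:,2]]
def res(v): return (np.array([proj(d,X) for X in W(v,pts)])-img).ravel()
r=least_squares(res,[.57,.22,.23]); v=r.x; print(v.round(4),r.fun.round(1))
np.save("hous.npy",v)
for n,p in dict(barreltop=(-13,0,177.5),ringc=(0,0,155),tailtop=(-65,0,68),tailbotfront=(-80,0,16),stop1=(-90,57,56),stop2=(-90,41,56),stopb=(-90,57,10),stopb2=(-90,41,10)).items(): print(n,(s*proj(d,W(v,np.array(p)/1000)[0])).round(0))
print("bottle", plane(d,np.array((365,20))/s,.17).round(3))
# held bar in gripper frame: edges at bar top
p,y,M=state()
zt=p[2]-.0684+.015
c=np.array([plane(d,np.array(q)/s,zt) for q in [(351,30),(455,30)]]); print("bar far end, tool frame",((c-p)@M).round(4))
# targets
seat=W(v,[-.125,.023,.025])[0]; print("seat",seat)
```

```text
[0.5739 0.2303 0.2625] [-0.9  0.3  0.4  0.8  0.1 -1.2  1.5  0.5 -1.3 -1.   0.4  1.2]
barreltop [207. 188.]
ringc [217. 166.]
tailtop [262. 238.]
tailbotfront [278. 244.]
stop1 [207. 265.]
stop2 [224. 264.]
stopb [224. 254.]
stopb2 [240. 254.]
bottle [0.683 0.149 0.17 ]
t 9.65 pos [0.5484 0.0922 0.4392] yaw 0.2346 F [ 0.   1.  -2.8] open 0.0228 grip 61.1 q6 1.37
bar far end, tool frame [[ 0.0947 -0.0119  0.0534]
 [ 0.0947  0.0115  0.0534]]
seat [0.44724492 0.22009541 0.025     ]
```

Run:
```python
import cv2
im=cv2.imread("pics/w4.png")[0:300,150:420]
cv2.imwrite("pics/w4c.png",cv2.resize(im,None,fx=2,fy=2,interpolation=cv2.INTER_CUBIC))
```

```text
(no output)
```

View pics/w4c.png

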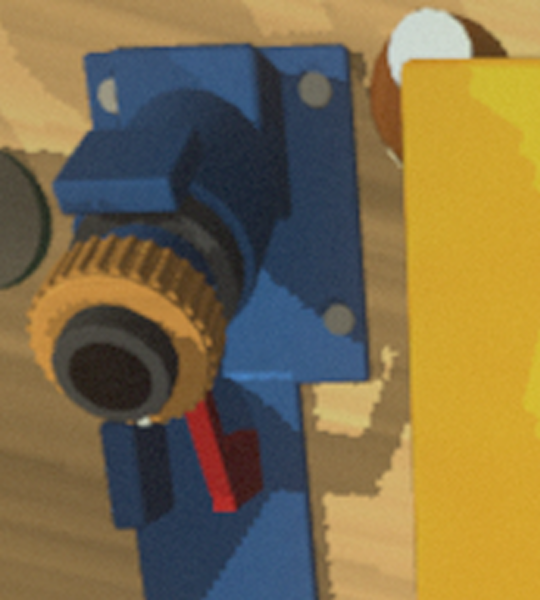

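Barrel top seen at (205,187) and stop corner at (205,263) agree with the fit to ~2 px; the bottle stands well away from where the fingers will go.

Run:
```python
from h import *
v=np.load("hous.npy"); u=np.array([np.cos(v[2]),np.sin(v[2])]); n=np.array([-u[1],u[0]])
xy=v[:2]+u*(-.123-.024)+n*.023; print(xy)
togo([*xy,.16],v[2])
```

```text
[0.42599832 0.21438735]
t 9.65 pos [0.5484 0.0922 0.4392] yaw 0.2346 F [ 0.   1.  -2.8] open 0.0228 grip 61.1 q6 1.37
after turn -0.0279 shift tool [-0.0865 -0.1498  0.2792] before-turn shift [-0.0907 -0.1473  0.2792]
```

>>> drive_tool(rows=[[[0,0,0],-0.028],[[-0.0216,-0.0375,0],0],[[-0.0216,-0.0375,0],0],[[-0.0216,-0.0375,0],0],[[-0.0217,-0.0373,0],0],[[0,0,0.05],0],[[0,0,0.05],0],[[0,0,0.05],0],[[0,0,0.05],0],[[0,0,0.04],0]])

```text
t: 10.65
tool_pos: [0.4247, 0.2146, 0.1964]
tool_rot: [3.114, 0.416, -0.002]
contact_force: [0.3, 0.6, -3.7]
opening: 0.0227
grip_force: 61.2
```

>>> drive_tool(rows=[[[0,0,0.03],0],[[0,0,0],0],[[0,0,0],0],[[0,0,0],0],[[0,0,0],0]])

```text
t: 11.15
tool_pos: [0.4279, 0.215, 0.1718]
tool_rot: [-3.113, -0.412, -0.008]
contact_force: [-0.1, 0.4, -2.2]
opening: 0.0225
grip_force: 61.2
```

Run:
```python
from h import *
v=np.load("hous.npy"); togo([.4260,.2144,.0934],v[2]); snap("w5")
```

```text
t 11.15 pos [0.4279 0.215  0.1718] yaw 0.2633 F [-0.1  0.4 -2.2] open 0.0225 grip 61.2 q6 1.62
after turn 0.0008 shift tool [-0.002   0.0001  0.0784] before-turn shift [-0.0024  0.0001  0.0784]
```

View pics/w5.png

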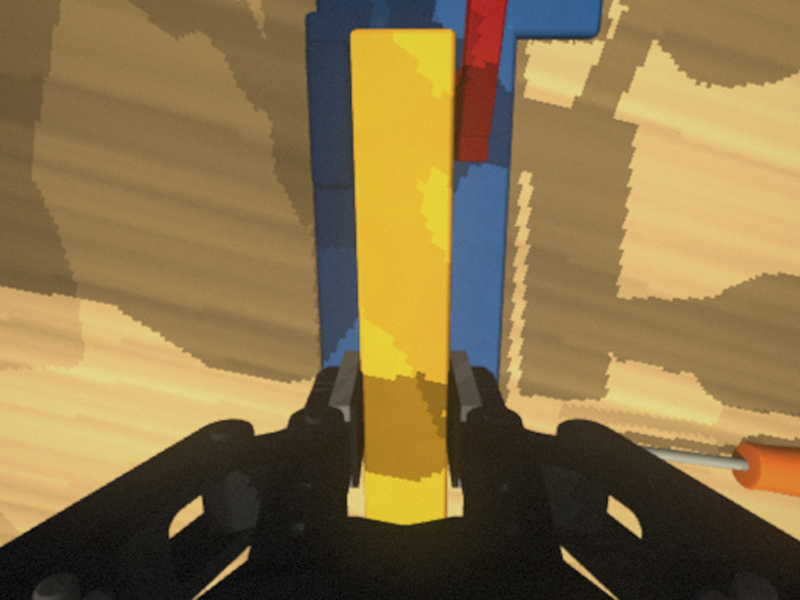

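Bar hangs in line between the red tail (458-490,160) and the stop (308-355,185). Descending.

>>> drive_tool(rows=[[[-0.002,0,0.02],0],[[0,0,0.02],0],[[0,0,0.015],0],[[0,0,0.01],0],[[0,0,0],0],[[0,0,0],0],[[0,0,0],0]])

```text
t: 11.9
tool_pos: [0.4255, 0.2142, 0.1052]
tool_rot: [-3.114, -0.412, -0.004]
contact_force: [0.1, 0.4, -2.1]
opening: 0.0224
grip_force: 61.2
```

Run:
```python
from h import *
v=np.load("hous.npy"); togo([.4260,.2144,.0934],v[2])
d=pickle.load(open("w5.pkl","rb")); s=800/512
c,sn=np.cos(v[2]),np.sin(v[2])
for p,z in [((458,160),.016),((490,160),.016),((320,185),.056),((320,185),.01),((323,370),.01),((500,375),.01)]:
    D=plane(d,np.array(p)/s,z)[:2]-v[:2]; print(p,z,(D[0]*c+D[1]*sn).round(4),(-D[0]*sn+D[1]*c).round(4))
```

```text
t 11.9 pos [0.4255 0.2142 0.1052] yaw 0.2628 F [ 0.1  0.4 -2.1] open 0.0224 grip 61.2 q6 1.62
after turn 0.0004 shift tool [ 0.0006 -0.      0.0118] before-turn shift [ 0.0005 -0.      0.0118]
(458, 160) 0.016 -0.0802 0.0001
(490, 160) 0.016 -0.0802 -0.0139
(320, 185) 0.056 -0.0884 0.0545
(320, 185) 0.01 -0.0914 0.062
(323, 370) 0.01 -0.1828 0.0646
(500, 375) 0.01 -0.1855 -0.0247
```

>>> drive_tool(rows=[[[0,0,0.006],0],[[0,0,0.006],0],[[0,0,0.001],0],[[0,0,0],0],[[0,0,0],0]])

```text
t: 12.4
tool_pos: [0.4254, 0.2144, 0.0933]
tool_rot: [-3.114, -0.412, -0.0]
contact_force: [-6.9, -2.2, 14.3]
opening: 0.0229
grip_force: 63.8
```

>>> drive_tool(rows=[[[0,0,0],0],[[0,0,0],0],[[0,0,0],0]], jaw=0.42)

```text
t: 12.7
tool_pos: [0.4246, 0.2139, 0.0907]
tool_rot: [-3.115, -0.412, -0.0]
contact_force: [-0.3, -0.6, 0.2]
opening: 0.0496
grip_force: 0.0
```

```bash
python3 -c "
from h import *
state()"
```

```text
t 12.7 pos [0.4246 0.2139 0.0907] yaw 0.2628 F [-0.3 -0.6  0.2] open 0.0496 grip 0.0 q6 1.62
```

>>> drive_tool(rows=[[[0,0,-0.02],0],[[0,0,-0.05],0],[[0,0,-0.05],0],[[0,0,-0.05],0],[[0,0,-0.05],0],[[0,0,-0.03],0],[[0,0,0],0],[[0,0,0],0]], jaw=0)

```text
t: 13.5
tool_pos: [0.4247, 0.2139, 0.3412]
tool_rot: [-3.114, -0.412, -0.002]
contact_force: [0.1, -0.4, -0.6]
opening: 0.0854
grip_force: 0.0
```

Run:
```python
from h import *
d=snap("w6"); state()
```

```text
t 13.55 pos [0.4242 0.2138 0.3395] yaw 0.2628 F [ 0.3  0.  -1. ] open 0.0855 grip 0.0 q6 1.62
```

View pics/w6.png

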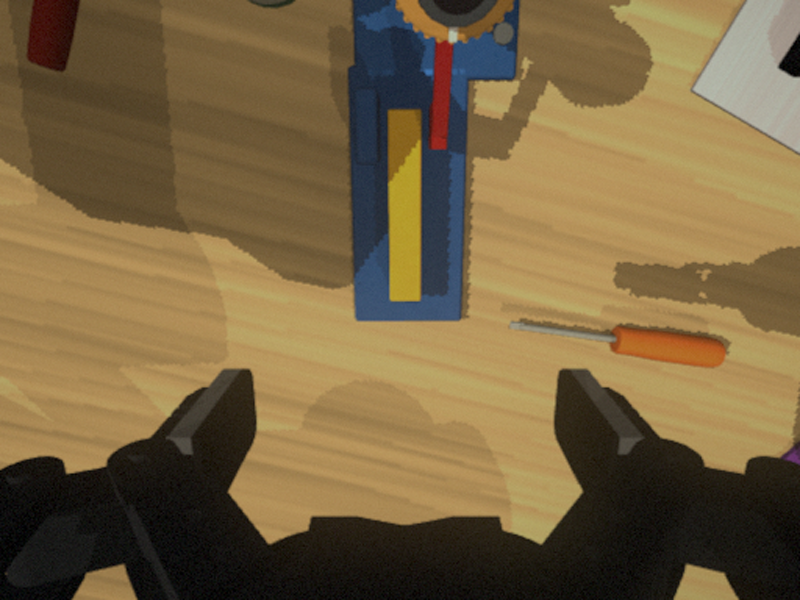

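Bar lies straight between tail (432-450,150) and stop (357-378,165) with a gap on both sides. Now to the ring.

Run:
```python
from h import *
v=np.load("hous.npy"); togo([v[0],v[1],.30],v[2]+.42)
```

```text
t 13.55 pos [0.4242 0.2138 0.3395] yaw 0.2628 F [ 0.3  0.  -1. ] open 0.0855 grip 0.0 q6 1.62
after turn -0.4197 shift tool [0.1266 0.0816 0.0395] before-turn shift [0.149  0.0229 0.0393]
```

>>> drive_tool(rows=[[[0.0373,0.0057,0],0],[[0.0373,0.0057,0],0],[[0.0372,0.0057,0],0],[[0.0372,0.0058,0],0],[[0,0,0],-0.14],[[0,0,0],-0.14],[[0,0,0.02],-0.14],[[0,0,0.02],0],[[0,0,0],0],[[0,0,0],0]])

```text
t: 14.55
tool_pos: [0.5736, 0.2303, 0.2986]
tool_rot: [-2.96, -1.051, 0.007]
contact_force: [-0.1, -0.8, 1.0]
opening: 0.0852
grip_force: 0.0
```

Run:
```python
from h import *
v=np.load("hous.npy"); togo([v[0],v[1],.205],v[2]+.42)
```

```text
t 14.55 pos [0.5736 0.2303 0.2986] yaw 0.6826 F [-0.1 -0.8  1. ] open 0.0852 grip 0.0 q6 1.15
after turn 0.0001 shift tool [0.0003 0.0002 0.0936] before-turn shift [0.0007 0.0004 0.0936]
```

>>> drive_tool(rows=[[[0,0,0.03],0],[[0,0,0.025],0],[[0,0,0.02],0],[[0,0,0.018],0],[[0,0,0],0],[[0,0,0],0]])

```text
t: 15.15
tool_pos: [0.5747, 0.2306, 0.2088]
tool_rot: [2.96, 1.052, 0.001]
contact_force: [-0.1, 0.1, 0.1]
opening: 0.0855
grip_force: 0.0
```

>>> drive_tool(rows=[[[0,0,0],0],[[0,0,0],0],[[0,0,0],0],[[0,0,0],0]], jaw=1, grip_force=40)

```text
t: 15.55
tool_pos: [0.5746, 0.2316, 0.2106]
tool_rot: [-2.958, -1.051, -0.003]
contact_force: [-5.3, 2.3, 5.2]
opening: 0.0591
grip_force: 41.8
```

Run:
```python
from h import *
from station import ctrl
state(); print(ctrl.get_obs()["wrist_torque"])
```

```text
t 15.55 pos [0.5746 0.2316 0.2106] yaw 0.6829 F [-5.3  2.3  5.2] open 0.0591 grip 41.8 q6 1.15
[ 0.30270495  0.66366272 -0.11193852]
```

>>> drive_tool(rows=[[[0,0,0],0.06],[[0,0,0],0.06],[[0,0,0],0.06],[[0,0,0],0.06],[[0,0,0],0.06],[[0,0,0],0.06],[[0,0,0],0.06],[[0,0,0],0]])

```text
t: 16.35
tool_pos: [0.5759, 0.2315, 0.2097]
tool_rot: [-3.112, -0.412, -0.009]
contact_force: [4.6, 1.8, -1.1]
opening: 0.0568
grip_force: 43.0
```

Run:
```python
from h import *
from station import ctrl
state(); print(ctrl.get_obs()["wrist_torque"])
```

```text
t 16.35 pos [0.5759 0.2315 0.2097] yaw 0.2633 F [ 4.6  1.8 -1.1] open 0.0568 grip 43.0 q6 1.57
[ 1.03300449 -0.62353772  0.38448832]
```

>>> drive_tool(rows=[[[0,0,0],0.06],[[0,0,0],0.06],[[0,0,0],0.06],[[0,0,0],0.06],[[0,0,0],0.06],[[0,0,0],0.06],[[0,0,0],0.06],[[0,0,0],0]])

```text
t: 17.15
tool_pos: [0.5745, 0.2307, 0.2115]
tool_rot: [-3.13, 0.243, -0.0]
contact_force: [-8.8, -6.5, 10.1]
opening: 0.0571
grip_force: 95.2
```

Run:
```python
from h import *
from station import ctrl,vision
state(); print(ctrl.get_obs()["wrist_torque"])
for n in("scene","side"): pickle.dump(vision.get_image(n),open(n+"7.pkl","wb"))
```

```text
t 17.15 pos [0.5745 0.2307 0.2115] yaw -0.1551 F [-8.8 -6.5 10.1] open 0.0571 grip 95.2 q6 1.99
[1.17428566 1.08003407 1.17073034]
```

>>> drive_tool(rows=[[[0,0,0],0],[[0,0,0],0],[[0,0,0],0],[[0,0,0],-0.14],[[0,0,0],-0.14],[[0,0,0],-0.14],[[0,0,0],-0.14],[[0,0,0],0],[[0,0,0],0]], jaw=0)

```text
t: 18.15
tool_pos: [0.5743, 0.2305, 0.2077]
tool_rot: [3.079, 0.624, -0.0]
contact_force: [0.3, 0.1, -0.1]
opening: 0.0854
grip_force: 0.0
```

>>> drive_tool(rows=[[[0,0,0],0],[[0,0,0],0],[[0,0,0],0],[[0,0,0],0]], jaw=1, grip_force=45)

```text
t: 18.55
tool_pos: [0.5741, 0.2311, 0.2085]
tool_rot: [-3.077, -0.628, 0.001]
contact_force: [-4.2, 3.2, 6.0]
opening: 0.0573
grip_force: 48.5
```

>>> drive_tool(rows=[[[0,0,0],0.05],[[0,0,0],0.05],[[0,0,0],0.05],[[0,0,0],0]])

```text
t: 18.95
tool_pos: [0.5748, 0.2312, 0.2081]
tool_rot: [-3.114, -0.397, -0.003]
contact_force: [1.4, 2.4, 0.4]
opening: 0.0568
grip_force: 49.6
```

Run:
```python
from h import *
from station import ctrl
state(); print(ctrl.get_obs()["wrist_torque"])
```

```text
t 18.95 pos [0.5748 0.2312 0.2081] yaw 0.2537 F [1.4 2.4 0.4] open 0.0568 grip 49.6 q6 1.58
[ 1.38751539 -0.05398979  0.5640234 ]
```

>>> drive_tool(rows=[[[0,0,0],0.05],[[0,0,0],0.05],[[0,0,0],0.05],[[0,0,0],0]])

```text
t: 19.35
tool_pos: [0.5749, 0.2309, 0.2082]
tool_rot: [-3.135, -0.164, -0.003]
contact_force: [1.2, 2.0, 0.2]
opening: 0.0569
grip_force: 62.1
```

Run:
```python
from h import *
from station import ctrl
state(); print(ctrl.get_obs()["wrist_torque"])
```

```text
t 19.35 pos [0.5749 0.2309 0.2082] yaw 0.1045 F [1.2 2.  0.2] open 0.0569 grip 62.1 q6 1.73
[ 1.76625268 -0.06921068  0.8769469 ]
```

>>> drive_tool(rows=[[[0,0,0],0.05],[[0,0,0],0.05],[[0,0,0],0.05],[[0,0,0],0]])

```text
t: 19.75
tool_pos: [0.5749, 0.2307, 0.2083]
tool_rot: [-3.139, 0.07, -0.003]
contact_force: [1.3, -1.7, 1.0]
opening: 0.0573
grip_force: 84.7
```

Run:
```python
from h import *
from station import ctrl
state(); print(ctrl.get_obs()["wrist_torque"])
```

```text
t 19.75 pos [0.5749 0.2307 0.2083] yaw -0.0443 F [ 1.3 -1.7  1. ] open 0.0573 grip 84.7 q6 1.88
[ 2.50763618 -0.30143235  1.56034754]
```

>>> drive_tool(rows=[[[0,0,0],0],[[0,0,0],0],[[0,0,0],0],[[0,0,-0.03],0],[[0,0,-0.05],0],[[0,0,-0.05],-0.1],[[0,0,-0.05],-0.1],[[-0.04,0,0],-0.1],[[-0.03,0,0],0],[[0,0,0],0]], jaw=0)

```text
t: 20.75
tool_pos: [0.5036, 0.2164, 0.3883]
tool_rot: [3.116, 0.396, -0.0]
contact_force: [-0.3, -0.0, -0.5]
opening: 0.0857
grip_force: 0.0
```

Run:
```python
from h import *
d=snap("w8"); state()
v=np.load("hous.npy"); s=800/512
c,sn=np.cos(v[2]),np.sin(v[2])
W=lambda p: np.array([v[0]+c*p[0]-sn*p[1],v[1]+sn*p[0]+c*p[1],p[2]])
# same-plane rectification of ring top face (centre at s=13 along axis) in w4, w6, w8
a=np.array([-.5,0,.866]);e1=np.array([-.866,0,-.5]);e2=np.array([0,1,0]) 
o=np.array([0,0,.155])+.013*a; g=.045
out=[]
for n in("w4","w6","w8"):
    d=pickle.load(open(n+".pkl","rb"))
    src=np.float32([proj(d,W(o+i*g*e2-j*g*e1)) for i,j in[(1,1),(-1,1),(-1,-1),(1,-1)]])
    H=cv2.getPerspectiveTransform(src,np.float32([(0,0),(266,0),(266,266),(0,266)]))
    out.append(cv2.warpPerspective(d["image"],H,(266,266),flags=cv2.INTER_CUBIC))
top=np.hstack(out); bot=cv2.resize(cv2.imread("pics/w8.png"),(440,330))
im=np.zeros((600,798,3),np.uint8); im[:266]=top; im[268:598,:440]=bot
cv2.imwrite("pics/cmp.png",im)
```

```text
t 20.8 pos [0.5048 0.2166 0.388 ] yaw 0.2526 F [0.4 0.7 0.7] open 0.0854 grip 0.0 q6 1.59
```

View pics/cmp.png

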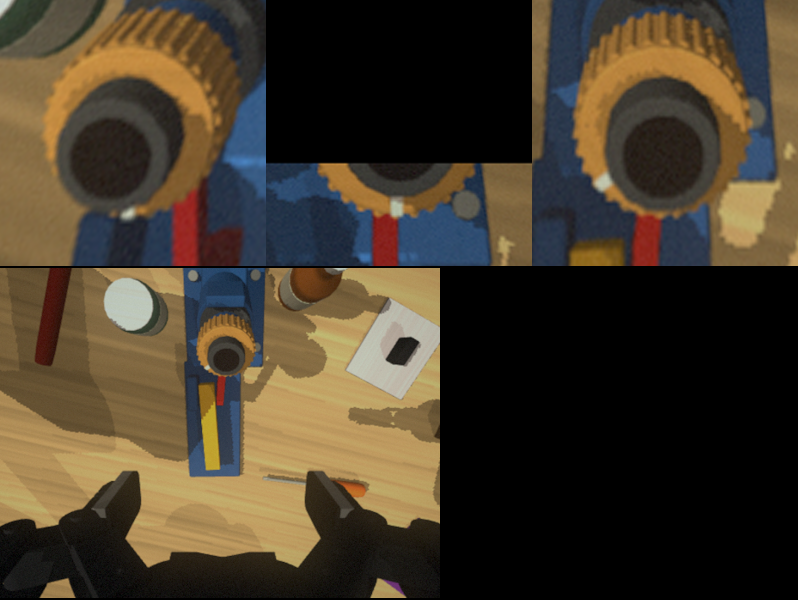

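The index mark has moved clockwise by roughly 0.9 rad from straight front; the tail now leans on the bar, which sits slightly skewed against the stop. I'll measure by code, then do a further stroke to see whether the mark still moves.

```bash
cat > meas.py <<'E'
from h import *
v=np.load("hous.npy"); c,sn=np.cos(v[2]),np.sin(v[2])
W=lambda p: np.array([v[0]+c*p[0]-sn*p[1],v[1]+sn*p[0]+c*p[1],p[2]])
a=np.array([-.5,0,.866]);e1=np.array([-.866,0,-.5]);e2=np.array([0,1.,0]); o=np.array([0,0,.155])+.013*a
def loc(X): D=X[:2]-v[:2]; return np.array([D[0]*c+D[1]*sn,-D[0]*sn+D[1]*c])
def meas(n):
    d=pickle.load(open(n+".pkl","rb")); src=np.float32([proj(d,W(o+i*.045*e2-j*.045*e1)) for i,j in[(1,1),(-1,1),(-1,-1),(1,-1)]])
    H=cv2.getPerspectiveTransform(src,np.float32([(0,0),(266,0),(266,266),(0,266)]))
    r=cv2.warpPerspective(d["image"],H,(266,266),flags=cv2.INTER_CUBIC)
    h=cv2.cvtColor(r,cv2.COLOR_BGR2HSV); yy,xx=np.mgrid[:266,:266]; R=np.hypot(xx-133,yy-133)
    m=(h[...,1]<90)&(h[...,2]>125)&(R>60)&(R<95)&(yy>140)
    nn,l,st,ce=cv2.connectedComponentsWithStats(m.astype(np.uint8)); k=1+np.argsort(-st[1:,4])[:3]
    print(n,"mark cand",[(st[i,4],ce[i].round(0).tolist(),np.arctan2(133-ce[i][0],ce[i][1]-133).round(3)) for i in k])
    g=cv2.cvtColor(d["image"],cv2.COLOR_BGR2HSV); X,Y=[],[]
    seat=proj(d,W([-.125,.023,.04])); yy,xx=np.mgrid[:384,:512]
    m=(g[...,0]>18)&(g[...,0]<32)&(g[...,1]>190)&(g[...,2]>60)&(np.hypot(xx-seat[0],yy-seat[1])<90)
    nn,l,st,ce=cv2.connectedComponentsWithStats(m.astype(np.uint8)); i=1+np.argmax(st[1:,4]); q=np.argwhere(l==i)[:,::-1]
    L=np.float32([loc(plane(d,p,.04)) for p in q]); print(" bar",cv2.minAreaRect(L*1000))
    m=((g[...,0]<6)|(g[...,0]>174))&(g[...,1]>160)&(g[...,2]>60)
    q=[loc(plane(d,p,.068)) for p in np.argwhere(m)[:,::-1]]; q=np.array([t for t in q if -.09<t[0]<-.04 and -.03<t[1]<.04])
    print(" tail",len(q),q.mean(0).round(4) if len(q) else "")
E
python3 -c "
from meas import *
for n in('w4','w6','w8'): meas(n)
state()"
```

```text
w4 mark cand [(np.int32(112), [128.0, 213.0], np.float64(0.057))]
 bar ((-129.4556884765625, -96.18798828125), (33.343284606933594, 181.8893585205078), 88.02180480957031)
 tail 224 [-0.0594  0.0041]
w6 mark cand [(np.int32(219), [131.0, 207.0], np.float64(0.033)), (np.int32(2), [75.0, 196.0], np.float64(0.74)), (np.int32(1), [66.0, 190.0], np.float64(0.866))]
 bar ((-122.05223846435547, 23.702539443969727), (137.9857635498047, 21.859575271606445), 0.43069788813591003)
 tail 458 [-0.0594  0.001 ]
w8 mark cand [(np.int32(222), [71.0, 182.0], np.float64(0.904))]
 bar ((-121.0799331665039, 25.840354919433594), (140.12136840820312, 23.459537506103516), 3.1948583126068115)
 tail 275 [-0.0591  0.0079]
t 20.8 pos [0.5048 0.2166 0.388 ] yaw 0.2526 F [0.4 0.7 0.7] open 0.0854 grip 0.0 q6 1.59
```

```bash
python3 -c "
from meas import *
togo([v[0],v[1],.30],v[2]+.42)"
```

```text
t 20.8 pos [0.5048 0.2166 0.388 ] yaw 0.2526 F [0.4 0.7 0.7] open 0.0854 grip 0.0 q6 1.59
after turn -0.4298 shift tool [0.0623 0.033  0.088 ] before-turn shift [0.0704 0.0039 0.088 ]
```

>>> drive_tool(rows=[[[0.035,0.002,0.02],0],[[0.0354,0.0019,0.02],-0.145],[[0,0,0.02],-0.145],[[0,0,0.025],-0.14],[[0,0,0.03],0],[[0,0,0.03],0],[[0,0,0.02],0],[[0,0,0.016],0],[[0,0,0],0],[[0,0,0],0]])

```text
t: 21.8
tool_pos: [0.5755, 0.2307, 0.2071]
tool_rot: [2.96, 1.051, 0.0]
contact_force: [-0.2, -0.7, 0.3]
opening: 0.0852
grip_force: 0.0
```

>>> drive_tool(rows=[[[0,0,0],0],[[0,0,0],0],[[0,0,0],0],[[0,0,0],0]], jaw=1, grip_force=70)

```text
t: 22.2
tool_pos: [0.575, 0.232, 0.21]
tool_rot: [-2.958, -1.051, -0.003]
contact_force: [-5.7, 2.3, 7.0]
opening: 0.0579
grip_force: 73.0
```

>>> drive_tool(rows=[[[0,0,0],0.05],[[0,0,0],0.05],[[0,0,0],0.05],[[0,0,0],0.05],[[0,0,0],0.05],[[0,0,0],0]])

```text
t: 22.8
tool_pos: [0.5768, 0.2324, 0.2085]
tool_rot: [-3.064, -0.675, -0.013]
contact_force: [7.6, 4.3, -5.3]
opening: 0.0566
grip_force: 75.2
```

Run:
```python
from h import *
from station import ctrl
state(); print(ctrl.get_obs()["wrist_torque"])
```

```text
t 22.8 pos [0.5768 0.2324 0.2085] yaw 0.4337 F [ 7.6  4.3 -5.3] open 0.0566 grip 75.2 q6 1.4
[ 1.89531725 -0.91051018  0.66669708]
```

>>> drive_tool(rows=[[[0,0,0],0.05],[[0,0,0],0.05],[[0,0,0],0.05],[[0,0,0],0.05],[[0,0,0],0]])

```text
t: 23.3
tool_pos: [0.5785, 0.2319, 0.2072]
tool_rot: [-3.117, -0.363, -0.021]
contact_force: [18.0, 6.3, -14.8]
opening: 0.0562
grip_force: 79.9
```

>>> drive_tool(rows=[[[0,0,0],0.05],[[0,0,0],0.05],[[0,0,0],0]])

```text
t: 23.6
tool_pos: [0.5782, 0.2314, 0.2077]
tool_rot: [-3.131, -0.209, -0.018]
contact_force: [15.7, 0.6, -11.6]
opening: 0.056
grip_force: 84.5
```

Run:
```python
from h import *
from station import ctrl
state(); print(ctrl.get_obs()["wrist_torque"])
```

```text
t 23.6 pos [0.5782 0.2314 0.2077] yaw 0.1336 F [ 15.7   0.6 -11.6] open 0.056 grip 84.5 q6 1.7
[ 1.8528314  -2.10616196  0.93895132]
```

>>> drive_tool(rows=[[[0,0,0],0],[[0,0,0],0],[[0,0,0],0],[[0,0,-0.03],0],[[0,0,-0.05],0],[[0,0,-0.05],0],[[0,0,-0.05],-0.12],[[-0.04,0,0],0],[[-0.03,0,0],0],[[0,0,0],0]], jaw=0)

```text
t: 24.6
tool_pos: [0.5048, 0.213, 0.3882]
tool_rot: [-3.116, -0.397, -0.002]
contact_force: [0.2, 0.6, 0.3]
opening: 0.0855
grip_force: 0.0
```

```bash
python3 -c "
from meas import *
snap('w9'); meas('w8'); meas('w9'); togo([v[0],v[1],.30],v[2]+.42)"
```

```text
w8 mark cand [(np.int32(222), [71.0, 182.0], np.float64(0.904))]
 bar ((-121.0799331665039, 25.840354919433594), (140.12136840820312, 23.459537506103516), 3.1948583126068115)
 tail 275 [-0.0591  0.0079]
w9 mark cand [(np.int32(304), [61.0, 157.0], np.float64(1.257)), (np.int32(3), [213.0, 181.0], np.float64(-1.03))]
 bar ((-121.00386810302734, 25.541889190673828), (140.5378875732422, 23.260940551757812), 3.2200896739959717)
 tail 269 [-0.0591  0.0079]
t 24.65 pos [0.506  0.2131 0.3878] yaw 0.2531 F [-0.1 -0.6 -0.1] open 0.0854 grip 0.0 q6 1.58
after turn -0.4293 shift tool [0.0635 0.0295 0.0878] before-turn shift [0.0699 0.0004 0.0879]
```

The ring moved a further 0.35 rad, so it wasn't at its stop before. Another, firmer stroke.

>>> drive_tool(rows=[[[0.035,0,0.02],0],[[0.0349,0.0004,0.02],-0.145],[[0,0,0.02],-0.145],[[0,0,0.025],-0.14],[[0,0,0.03],0],[[0,0,0.03],0],[[0,0,0.02],0],[[0,0,0.016],0],[[0,0,0],0],[[0,0,0],0]])

```text
t: 25.65
tool_pos: [0.5755, 0.2305, 0.2063]
tool_rot: [2.96, 1.052, 0.001]
contact_force: [-0.0, 0.3, -0.2]
opening: 0.0855
grip_force: 0.0
```

>>> drive_tool(rows=[[[0,0,0],0],[[0,0,0],0],[[0,0,0],0],[[0,0,0],0]], jaw=1, grip_force=85)

```text
t: 26.05
tool_pos: [0.5748, 0.2318, 0.2091]
tool_rot: [-2.957, -1.051, -0.002]
contact_force: [-6.9, 4.2, 8.4]
opening: 0.0573
grip_force: 88.5
```

>>> drive_tool(rows=[[[0,0,0],0.05],[[0,0,0],0.05],[[0,0,0],0.05],[[0,0,0],0.05],[[0,0,0],0.05],[[0,0,0],0]])

```text
t: 26.65
tool_pos: [0.5737, 0.231, 0.2088]
tool_rot: [-3.068, -0.676, 0.005]
contact_force: [-13.1, -0.5, 11.4]
opening: 0.0569
grip_force: 87.8
```

Run:
```python
from h import *
from station import ctrl
state(); print(ctrl.get_obs()["wrist_torque"])
```

```text
t 26.65 pos [0.5737 0.231  0.2088] yaw 0.4338 F [-13.1  -0.5  11.4] open 0.0569 grip 87.8 q6 1.4
[-0.60239436  1.59956566  0.0375921 ]
```

>>> drive_tool(rows=[[[0,0,0],0.05],[[0,0,0],0.05],[[0,0,0],0.05],[[0,0,0],0.05],[[0,0,0],0]])

```text
t: 27.15
tool_pos: [0.5737, 0.2309, 0.2088]
tool_rot: [3.118, 0.374, -0.004]
contact_force: [-10.6, -1.4, 10.0]
opening: 0.0562
grip_force: 90.2
```

>>> drive_tool(rows=[[[0,0,0],0.05],[[0,0,0],0.05],[[0,0,0],0]])

```text
t: 27.45
tool_pos: [0.5766, 0.2312, 0.2092]
tool_rot: [-3.133, -0.213, -0.01]
contact_force: [2.3, 1.3, 6.4]
opening: 0.0558
grip_force: 92.0
```

Run:
```python
from h import *
from station import ctrl
state(); print(ctrl.get_obs()["wrist_torque"])
```

```text
t 27.45 pos [0.5766 0.2312 0.2092] yaw 0.1356 F [2.3 1.3 6.4] open 0.0558 grip 92.0 q6 1.7
[ 0.5195457  -0.16931089  1.10109694]
```

>>> drive_tool(rows=[[[0,0,0],0],[[0,0,0],0],[[0,0,0],0],[[0,0,-0.03],0],[[0,0,-0.05],0],[[0,0,-0.05],0],[[0,0,-0.05],-0.12],[[-0.04,0,0],0],[[-0.03,0,0],0],[[0,0,0],0]], jaw=0)

```text
t: 28.45
tool_pos: [0.5049, 0.2123, 0.386]
tool_rot: [3.117, 0.396, -0.001]
contact_force: [1.3, -0.1, -0.5]
opening: 0.0852
grip_force: 0.0
```

```bash
python3 -c "
from meas import *
snap('w10'); meas('w10'); togo([v[0],v[1],.30],v[2]+.42)"
```

```text
w10 mark cand [(np.int32(330), [60.0, 153.0], np.float64(1.308)), (np.int32(5), [212.0, 181.0], np.float64(-1.025)), (np.int32(4), [204.0, 181.0], np.float64(-0.973))]
 bar ((-121.5114974975586, 29.190654754638672), (138.61624145507812, 23.36574935913086), 0.16411814093589783)
 tail 270 [-0.059   0.0093]
t 28.5 pos [0.5061 0.2125 0.3857] yaw 0.2525 F [ 0.4 -0.2 -1. ] open 0.0853 grip 0.0 q6 1.58
after turn -0.4299 shift tool [0.0639 0.029  0.0857] before-turn shift [ 0.0701 -0.0003  0.0857]
```

```bash
python3 -c "
from station import ctrl
print(ctrl.finish_job())"
```

```text
the job is handed in; nothing more can be done
None
```

The job is handed in, and the hand-in call returned no verdict. By camera, the ring turned until it stopped moving (about 1.2 rad). The yellow bar lies flat against the stop, about 6 mm across from its seat, and the barrel turned roughly 0.1 rad. The cover was last seen level on the rails about 95 mm aside, and I did not measure it again after that.

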